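# Bar and lock the socket rack, holding the key turned

### The job

The socket rack is to be barred and locked: first lay the loose aluminium bar into the notches of the rack's two blue posts, evenly across both and over the sockets, and let go of it. Then take the yellow-headed key out of its wooden stand, put it into the rack's brass lock cylinder, wiggling it past the sticky tumblers until its shoulder sits fully home on the brass, and turn it a quarter turn clockwise, up to its stop, so that the red cam swings across the bar. A spring turns the lock back, so finish with the key still gripped and held fully turned, ready for somebody to fit the padlock; leave the padlock and everything else on the bench alone.

Things in the scene. Friction and masses are not known exactly. Their poses are not given: they have to be found in the camera images.
- rack: Blue socket rack fixed to the bench; place and yaw vary. Origin: on the bench midway between the two posts; x away from the robot at yaw 0, y from post to post, z up. Base plate 8 mm thick, x -76..+40, y -113..+113 mm. Six steel sockets, at most 36 mm high, stand on x = 0 between the posts. Round lock housing, 42 mm diameter, 64 mm high, at x -45, y +55 mm.
- notch_left (a point): Middle of the floor of the notch in the +y post, 50 mm above the bench, rack y = +85 mm; axes as the rack's. Post 12 mm thick in y, 36 mm wide in x. Notch open at the top, 24 mm wide in x, ears up to 62 mm above the bench.
- notch_right (a point): The same for the -y post, rack y = -85 mm. A tall fixed carton stands behind the rack, about 90 mm or more beyond the posts: keep the gripper clear of it.
- bar: Loose plain aluminium bar lying flat on the bench, 20 mm wide (its x), 210 mm long (its y), 14 mm thick (z up), about 160 g, two dark bands 60 mm either side of its middle. Origin: centre of its underside. Either end may go to either post; lying in the notches its origin is midway between the two notch floors, 50 mm above the bench.
- key_stand: Light wooden block fixed to the bench, 64 mm (x) by 50 mm (y), 40 mm high, that holds the key upright in a slot along its x; place and yaw vary. Origin: centre of its underside.
- key: Loose key, 45 g, upright in the stand, shoulder resting on the block. Origin: centre of the shoulder's underside; z up along the key, x across the flat of blade and bow, y through their thickness. Blade 30 mm down from the origin, 15 mm wide, 4 mm thick, its last 8 mm a wedge to about 1.5 mm thick. Shoulder 24 x 12 x 4 mm. Half a turn about z fits stand and lock as well.
- bow (a point): Middle of the key's yellow bow, 30 mm above the key's origin, axes as the key's. Bow 32 mm wide (x), 12 mm thick (y), 36 mm high: grip it across its thickness at or a few mm above this point. A round neck of 12 mm diameter, 8 mm long, joins it to the shoulder.
- keyway (a point): Centre of the keyway's mouth on the brass face of the lock cylinder, 78 mm above the bench, rack x -45, y +55 mm. Axes turn with the lock: x along the slot, z up; unturned, parallel to the rack's. Keyway vertical, 19 mm along x, 5.6 mm across, 33 mm deep: the key is fully home when its origin is here.
- tumblers (a point): Between two hidden tumblers in the keyway, about 8 and 18 mm below its mouth: same slot, but each askew by up to 15 degrees either way and stiff (0.055 N m to turn). The key is resisted there until a push of a few to 15 N, with small twists of 6 to 10 degrees to and fro, lines them up.
- cam (a point): Tip centre of the lock's red cam, 16 mm wide, 68 to 74 mm above the bench (4 mm above the seated bar), reaching 64 mm from the lock's axis: along the rack's +y unturned, along its +x, across the bar, when turned.
- lock (a joint): Turn of the lock cylinder: 0 unturned (stop), growing clockwise seen from above to the stop at 1.5 rad. A spring drives it back, about 0.07 N m at 0 and 0.16 N m at 1.5. The key has about 6 degrees of play each way in the keyway and gives a little more under load, so the hand must turn some 0.2 rad more than the lock.
- padlock: Brass padlock lying flat, 62 by 40 by 16 mm, origin under its middle. Not to be moved.
- tape_measure: Black and yellow tape measure, 73 by 92 by 33 mm, origin under its middle. Not to be moved.
- tape_black: Roll of black tape lying flat, 60 mm diameter, 19 mm high, origin under its middle. Not to be moved.
- spanner_17: Steel spanner lying on the bench, 36 by 218 by 6 mm, origin under its middle. Not to be moved.
- elbow_a: Blue pipe elbow, 57 by 57 by 35 mm, origin under its middle. Not to be moved.

How it is judged (in metres and radians):
On the way, in this order (a step that is already met when the one before it is completed fails the run):
1. the bar lies in both notches and is let go (z of bar in the frame of rack between 0.046 and 0.054 m and x of bar in the frame of rack between -0.005 and 0.005 m and y of bar in the frame of rack between -0.016 and 0.016 m and angle between the y axis of bar and the y axis of rack, either way round below 0.06 rad and angle between the z axis of bar and the z axis of rack, either way round below 0.06 rad and contact force between the fingers and bar below 0.3 N and linear speed of bar below 0.02 m/s), for 0.3 s.
2. the key is fully home in the lock (horizontal distance between key and keyway below 0.004 m and z of key in the frame of keyway between -0.003 and 0.003 m and angle between the x axis of key and the x axis of keyway, either way round below 0.4 rad and angle between key's own z axis and vertical below 0.1 rad), for 0.2 s.
3. the lock is turned a quarter turn with the key (all of step 2 and value of joint lock above 1.3 rad), for 0.3 s.
At the end, for the whole second after the job is handed in: Bar untouched in both notches (5 mm across, 16 mm along, 4 mm in height, 0.06 rad); key fully home (shoulder within 3 mm of the brass, 4 mm of the axis, 0.4 rad of the slot, 0.1 rad of upright); lock held beyond 1.3 rad with the key still gripped (over 2 N) (all of step 3 and z of bar in the frame of rack between 0.046 and 0.054 m and x of bar in the frame of rack between -0.005 and 0.005 m and y of bar in the frame of rack between -0.016 and 0.016 m and angle between the y axis of bar and the y axis of rack, either way round below 0.06 rad and angle between the z axis of bar and the z axis of rack, either way round below 0.06 rad and contact force between the fingers and key above 2 N and contact force between the arm and bar below 0.5 N); the arm keeps its last pose, push and grip.
It fails at once if a bystander (padlock, tape measure, tape roll, spanner or pipe elbow) is moved by more than 25 mm (distance of any of padlock, tape_measure, tape_black, spanner_17, elbow_a from where it was at the start of the episode above 0.025 m).
It also fails if it takes over 67 s, if anything falls off the work surface, if the arm or the gripper's body presses on something with over 40 N, if the wrist force passes 120 N, or if a joint passes its speed limit or range.

### The arm

A 6-joint arm with a two-finger parallel gripper is mounted at the origin on a cart in front of the work surface, level with it; the furniture and walls round the work are solid. World frame = base frame: x ahead of the robot, y to its left, z up, the work surface at z = 0. Lengths are in mm, angles in rad, forces in N, time in s.
With the tool pointing down it reaches from about 275 to 1000 mm from the base axis. Payload 8.4 kg.
Tool frame: the origin (TCP) lies between the finger pads; the fingertips stand 22 mm ahead of it and the grasp point (between the pads) lies 3 mm ahead of it (r.nose_length is the z of the fingertips in the tool frame, in mm); z points along the fingers, y is the line along which they close (so a half turn about z gives the same grasp; the last joint's range is limited). The gripper opens to 85 mm and grips with 20 to 120 N. Pads are 22 mm wide; open, the fingers measure 114 mm over their backs; the gripper's body (76 mm by 85 mm) begins 54 mm behind the grasp point. The pads swing forward as they close: fully open they stand 13 mm farther back than shut.
Start: joints at [1.203, 0.353, 1.633, -0, 1.155, -0.002], TCP at [223.559, 583.652, 253.281] pointing down, gripper open.
Joint ranges: [-2.63, 2.63], [-0.92, 2.1], [0.06, 2.66], [-1.3, 4.44], [0, 2.69], [-3.02, 3.02]. Speed limits (rad/s): [2.22, 2.22, 2.79, 3.14, 3.14, 3.14].

### API

Orientations are given as [roll, pitch, yaw] about the fixed x, y, z axes, in that order (R = Rz(yaw) Ry(pitch) Rx(roll)).
In Python, from rig import r, cams gives the robot as it stands.
- The arm moves only by the shell command python3 -m handwheel [FORCE], which reads ROWS from standard input. ROWS is a JSON object with one list for each field, all of the same length, 1 to 5, a row being the entries at one place: drx, dry, drz (a rotation vector in fractions of the full range, 1 being pi rad), tx, ty, tz (the shift in parts of the range, where 1.0 means 600 mm), finger_gap (the opening from 0.0 (shut) to 1.0 (fully open)); each row shifts and turns the commanded pose from where the row before left it, along the tool's axes as they then stand; what a row does not reach is not made up. A row lasts 1/12 s, in which the tool goes at most 41.7 mm and 0.125 rad, less where a joint would pass 70% of its speed; a pose out of reach is approached as far as the arm can. The fingers move at their own pace and stop on an object; FORCE is the grip in N (left out, the last holds). Time passes only in rows, so rows that do not move let the fingers close. It prints the time, the measured TCP pose, the force, the opening and the grip force at its end. No shift or turn number may pass 1 either way. Input that does not fit is refused with a message, and nothing moves.
- r.sense(): the state, without advancing time (a new reading comes with each control period).
- cams.grab_frame(name): name is "side" or "top" or "wrist"; returns the picture (384x512x3 uint8, red, green, blue); there is no depth.
- cams.camera_params(name): a dict with "fx", "fy", "cx", "cy" (pixels), "rvec" (rotation vector, rad) and "tvec" (3), from world to camera coordinates, as OpenCV has them. Camera axes: x right, y down, z forward; pixel columns grow to the right and rows downward; lengths in mm; the calibration is good to about 2 mm. A picture is of the moment at which its call begins: read the wrist's pose just before it. camera_params takes no time and is no camera call; for the wrist camera it gives the pose at the moment of the call.
- r.sign_off(): hands the job in; it is judged then, once.
The state is a dict: "clock": time; "qpos": joint angles; "qvel": joint speeds; "joint_efforts": joint torques, N m; "eef_pos": TCP position; "tcp_rot": TCP orientation; "contact_force": force on the tool from outside, world axes, zero at the start; "wrist_torque": the same for the moment, N m; "opening": opening from 0.0 (shut) to 1.0 (fully open); "grasp_force": force on a finger pad.
Only numpy, scipy, OpenCV 4.12 (cv2) and the standard library are available. Lean on these libraries where they do the work, as an engineer would, in place of code of your own. Each camera call takes 0.05 s, during which the arm holds its last target. There are 200 camera calls.

## Working session

There is one attempt and no reset: what is moved stays moved. The work goes in short steps, Python scripts to look and compute and a shell command to move; the robot and the scene stay as the last step left them, time stands still between calls to the robot, and variables do not carry over. Pictures are saved under pics/ and viewed, at most 13 in all, crops included, and the job is handed in when it is done.

```bash
ls; mkdir -p pics; python3 - <<'E'
from rig import r,cams
import cv2,numpy as np
s=r.sense();print(s)
for n in("top","side"):
    im=cams.grab_frame(n)[:,:,::-1];cv2.imwrite(f"pics/{n}0.png",cv2.resize(im,(800,600),interpolation=cv2.INTER_CUBIC))
    cv2.imwrite(f"pics/{n}0_raw.png",im)
    print(cams.camera_params(n))
E
```

```text
pics
{'clock': 0.0, 'qpos': array([ 1.20261587e+00,  3.53661554e-01,  1.63417080e+00, -4.97256525e-06,
        1.15519857e+00, -2.41252919e-03]), 'qvel': array([-0.00058308,  0.00125429, -0.00046544,  0.00148689,  0.00208534,
        0.00099893]), 'joint_efforts': array([-4.46702703e-03, -6.05250192e+01, -3.42065012e+01, -2.64511609e-04,
        9.39606805e-03,  8.49110990e-06]), 'eef_pos': array([223.38225041, 583.21703686, 252.53760125]), 'tcp_rot': array([-3.14015437e+00,  1.07648886e-06,  2.77582674e+00]), 'contact_force': array([ 0.49137722,  0.25379462, -0.22612526]), 'wrist_torque': array([-0.03122074, -0.01604229,  0.0227221 ]), 'grasp_force': 0.0, 'opening': 0.9974943291025552}
{'fx': 364.57245255770675, 'fy': 364.57245255770675, 'cx': 251.91949874134156, 'cy': 189.33966599159135, 'rvec': array([ 2.16087849, -2.17483983,  0.16178953]), 'tvec': array([164.37089016, 495.60251034, 938.05189555])}
{'fx': 413.51657847491543, 'fy': 413.51657847491543, 'cx': 252.47241314203612, 'cy': 195.85042244808608, 'rvec': array([ 2.0481076 , -0.6018249 ,  0.31997355]), 'tvec': array([-316.84701526,  292.39905867,  867.9625472 ])}
```

View pics/top0.png

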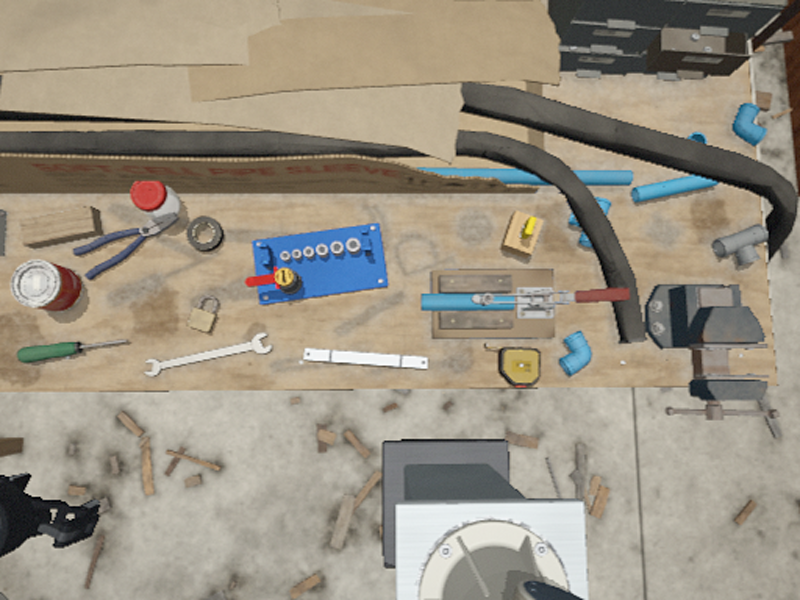

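View pics/side0.png

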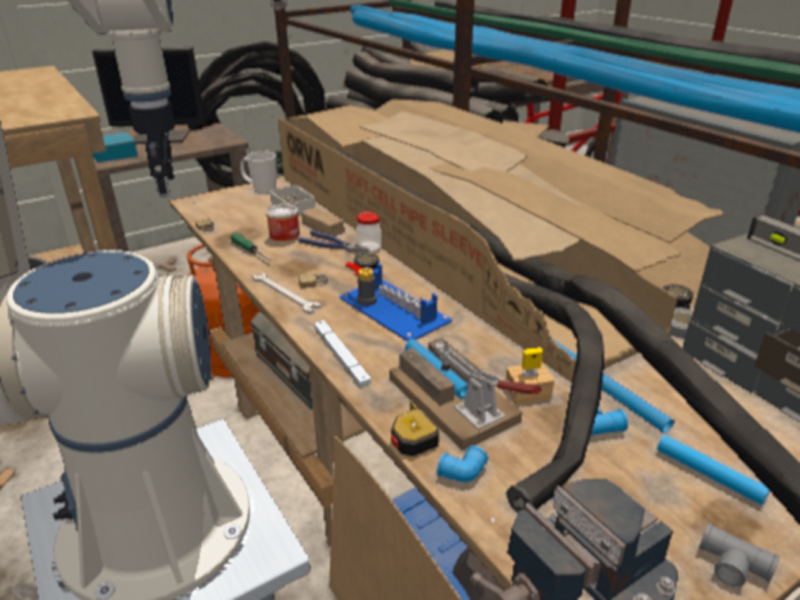

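Top picture (800x600 scale): the bar runs from (304,355) to (428,363). The rack plate corners are about (254,240), (382,224), (387,286) and (262,304). The lock top is at (286,277), the stand at (521,232) and the key bow at (529,227).

```bash
cat >h.py <<'E'
from rig import r,cams
import cv2,numpy as np
from scipy.spatial.transform import Rotation as Ro
def ray(P,u,v,z):
    R=cv2.Rodrigues(np.array(P['rvec']))[0];t=np.array(P['tvec'])
    c=-R.T@t;d=R.T@np.array([(u-P['cx'])/P['fx'],(v-P['cy'])/P['fy'],1])
    return c+d*(z-c[2])/d[2]
def proj(P,X):
    K=np.array([[P['fx'],0,P['cx']],[0,P['fy'],P['cy']],[0,0,1]])
    return cv2.projectPoints(np.array(X,float).reshape(-1,3),np.array(P['rvec']),np.array(P['tvec']),K,None)[0][:,0]
def rel(target,yaw):  # commanded shift in tool axes from present pose, and rz
    s=r.sense();R=Ro.from_euler('xyz',s['tcp_rot'])
    G=Ro.from_euler('xyz',[np.pi,0,yaw])
    return (R.inv().apply(np.array(target)-s['eef_pos'])).round(1),(R.inv()*G).as_rotvec().round(4)
E
python3 - <<'E'
from h import *
P=cams.camera_params("top")
for n,u,v,z in [("barL",304,355,14),("barR",428,363,14),("lock",286,277,78),("c1",254,240,8),("c2",382,224,8),("c3",387,286,8),("c4",262,304,8),("stand",521,232,40),("bow",529,225,48),("postL",265,250,62),("postR",368,238,62)]:
    print(n,ray(P,u*.64,v*.64,z).round(0))
W=cams.camera_params("wrist");s=r.sense()
R=cv2.Rodrigues(W['rvec'])[0];c=-R.T@W['tvec'];T=Ro.from_euler('xyz',s['tcp_rot'])
print(W,"cam in tool",T.inv().apply(c-s['eef_pos']),(T.inv().as_matrix()@R.T).round(3))
print(T.as_matrix().round(3))
E
```

```text
barL [398. 314.  14.]
barR [383. 103.  14.]
lock [522. 336.  78.]
c1 [599. 404.   8.]
c2 [627. 180.   8.]
c3 [517. 172.   8.]
c4 [486. 388.   8.]
stand [604. -58.  40.]
bow [615. -70.  48.]
postL [570. 373.  62.]
postR [589. 204.  62.]
{'fx': 325.04040249365414, 'fy': 325.04040249365414, 'cx': 252.17685823281028, 'cy': 191.9486682083346, 'rvec': array([-2.37998458, -1.63779508, -0.23899098]), 'tvec': array([-624.8651964 ,  -39.03038088,  380.06189956])} cam in tool [  72.57411463    0.99693805 -121.01970462] [[ 0.    -0.957 -0.289]
 [ 1.     0.    -0.001]
 [ 0.001 -0.289  0.957]]
[[-0.934  0.358 -0.   ]
 [ 0.358  0.934 -0.001]
 [-0.    -0.001 -1.   ]]
```

```bash
python3 - <<'E'
from h import *
print(rel([480,290,250],1.6))
E
```

```text
(array([-344.5, -182.1,    2.9]), array([-1.1000e-03,  8.0000e-04,  1.1758e+00]))
```

The rows are not in the units I measure in: shifts go in shares of 600 mm and turns go in shares of pi rad. I convert before sending: -34.4 mm / 600 = -0.0573, -18.2 mm / 600 = -0.0303.

```bash
echo '{"drx": [0, 0, 0, 0, 0], "dry": [0, 0, 0, 0, 0], "drz": [0, 0, 0, 0, 0], "tx": [-0.0573, -0.0573, -0.0573, -0.0573, -0.0573], "ty": [-0.0303, -0.0303, -0.0303, -0.0303, -0.0303], "tz": [0, 0, 0, 0, 0], "finger_gap": [1, 1, 1, 1, 1]}' | python3 -m handwheel 60
echo '{"drx": [0, 0, 0, 0, 0], "dry": [0, 0, 0, 0, 0], "drz": [0, 0, 0, 0, 0], "tx": [-0.0573, -0.0573, -0.0573, -0.0573, -0.0573], "ty": [-0.0303, -0.0303, -0.0303, -0.0303, -0.0303], "tz": [0, 0, 0, 0, 0], "finger_gap": [1, 1, 1, 1, 1]}' | python3 -m handwheel
echo '{"drx": [0, 0, 0, 0, 0], "dry": [0, 0, 0, 0, 0], "drz": [0.0382, 0.0382, 0.0382, 0.0382, 0.0382], "tx": [0, 0, 0, 0, 0], "ty": [0, 0, 0, 0, 0], "tz": [0, 0, 0, 0, 0], "finger_gap": [1, 1, 1, 1, 1]}' | python3 -m handwheel
echo '{"drx": [0, 0, 0, 0, 0], "dry": [0, 0, 0, 0, 0], "drz": [0.0382, 0.0382, 0.0382, 0.0382, 0.0318], "tx": [0, 0, 0, 0, 0], "ty": [0, 0, 0, 0, 0], "tz": [0, 0, 0, 0, 0], "finger_gap": [1, 1, 1, 1, 1]}' | python3 -m handwheel
echo '{"drx": [0, 0], "dry": [0, 0], "drz": [0, 0], "tx": [0, 0], "ty": [0, 0], "tz": [0, 0], "finger_gap": [1, 1]}' | python3 -m handwheel
python3 - <<'E'
from h import *
import pickle
P=cams.camera_params("wrist");im=cams.grab_frame("wrist")[:,:,::-1];cv2.imwrite("pics/w1_raw.png",im)
pickle.dump(P,open("w1.pkl","wb"))
cv2.imwrite("pics/w1.png",cv2.resize(im,(800,600),interpolation=cv2.INTER_CUBIC))
E
```

```text
clock: 0.52
eef_pos: [352.3, 435.5, 253.0]
tcp_rot: [-3.141, -0.0, 2.776]
contact_force: [1.1, 0.9, 0.4]
opening: 1.0
grasp_force: 0.0
clock: 0.93
eef_pos: [480.5, 288.9, 253.1]
tcp_rot: [-3.141, -0.0, 2.776]
contact_force: [0.7, 0.1, -0.0]
opening: 1.002
grasp_force: 0.0
clock: 1.35
eef_pos: [479.6, 290.3, 252.9]
tcp_rot: [-3.141, -0.0, 2.169]
contact_force: [-0.1, -0.3, 0.1]
opening: 0.998
grasp_force: 0.0
clock: 1.77
eef_pos: [479.5, 290.5, 252.9]
tcp_rot: [-3.141, 0.0, 1.59]
contact_force: [-0.5, -0.7, -0.2]
opening: 0.999
grasp_force: 0.0
clock: 1.93
eef_pos: [479.5, 290.6, 253.0]
tcp_rot: [-3.141, 0.0, 1.599]
contact_force: [0.1, 0.5, -0.1]
opening: 0.993
grasp_force: 0.0
```

View pics/w1.png

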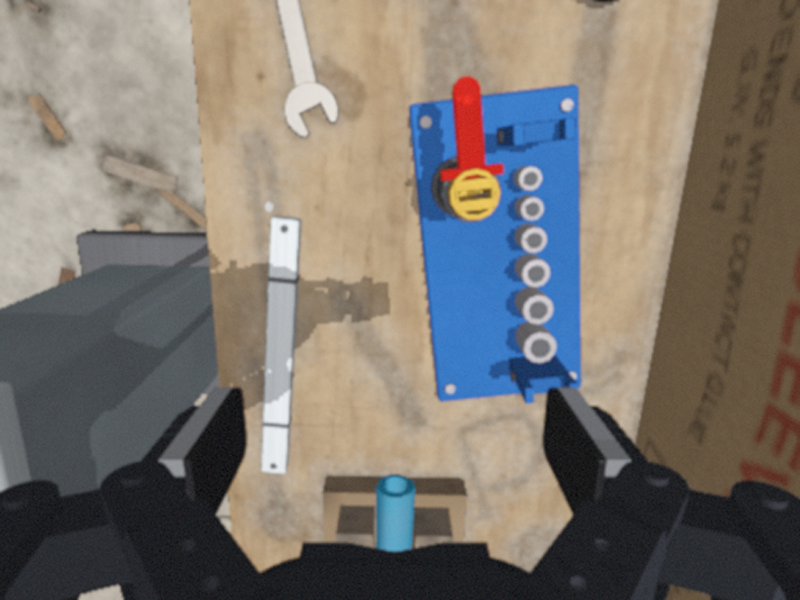

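The wrist picture shows (800x600 scale) the bar corners at (272,217), (300,219), (286,472) and (262,470). The plate corners are (411,105), (578,87), (580,385) and (440,401), the lock face is centred at (474,194), and the posts are near (533,132) and (545,375). I'll enlarge the posts, the lock and the stand area.

```bash
python3 - <<'E'
from h import *
im=cv2.imread("pics/w1_raw.png");t=cv2.imread("pics/top0_raw.png")
def c(i,x,y,w=66,h=49): return cv2.resize(i[y:y+h,x:x+w],(400,300),interpolation=cv2.INTER_CUBIC)
# scale 400/66
o=np.vstack([np.hstack([c(im,312,60),c(im,318,212)]),np.hstack([c(im,270,100),c(t,310,125,44,33)])])
cv2.imwrite("pics/c1.png",o)
E
```

```text
(no output)
```

View pics/c1.png

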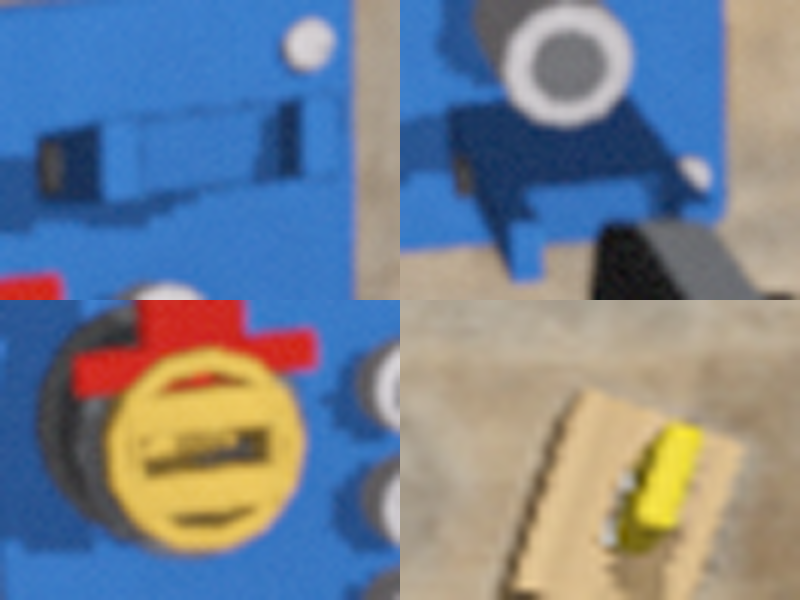

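```bash
cat >fit.py <<'E'
from h import *
from scipy.optimize import least_squares
def fit(P,pts,pix,x0):
    pts=np.array(pts,float);pix=np.array(pix,float)
    def W(p): 
        R=Ro.from_euler('z',p[2]).as_matrix();return pts@R.T+[p[0],p[1],0]
    f=lambda p:(proj(P,W(p))-pix).ravel()
    s=least_squares(f,x0,x_scale=[1,1,.01],loss='soft_l1');return s.x,f(s.x).reshape(-1,2)
E
python3 - <<'E'
from fit import *
import pickle
P=pickle.load(open("w1.pkl","rb"))
k=.64;q=66/400
pix=[(411*k,105*k),(578*k,87*k),(580*k,385*k),(440*k,401*k),(312+120*q,60+160*q),(312+319*q,60+138*q),(318+128*q,212+250*q),(270+205*q,100+150*q)]
pts=[(-76,113,8),(40,113,8),(40,-113,8),(-76,-113,8),(-15,85,62),(15,85,62),(-15,-85,62),(-45,55,78)]
p,e=fit(P,pts,pix,[575,288,.117]);print("rack",p,e.round(1).tolist())
p2,e=fit(P,pts[4:],pix[4:],[575,288,.117]);print("rack top pts",p2,e.round(1).tolist())
b=[(272*k,217*k),(300*k,219*k),(286*k,472*k),(262*k,470*k)]
p3,e=fit(P,[(-10,105,14),(10,105,14),(10,-105,14),(-10,-105,14)],b,[390,208,-.07]);print("bar",p3,e.round(1).tolist())
print("to bar",rel([p3[0],p3[1],100],np.pi/2+p3[2]))
E
```

```text
rack [5.78176166e+02 2.90859956e+02 1.44156984e-01] [[-2.5, -0.4], [1.4, -2.6], [1.9, 2.1], [-1.5, 1.5], [-0.0, 0.1], [0.1, -0.3], [-0.2, 0.1], [0.1, 0.4]]
rack top pts [5.78163793e+02 2.90911988e+02 1.44311773e-01] [[-0.1, 0.0], [0.1, -0.4], [-0.1, 0.0], [0.1, 0.3]]
bar [ 3.95365542e+02  2.09566639e+02 -8.04478436e-02] [[-0.1, -0.7], [0.1, 0.0], [0.1, 0.5], [-0.1, 0.3]]
to bar (array([-78.5, -86.4, 153.1]), array([-0.0004,  0.0003,  0.1091]))
```

In the tool's units: 40 mm / 600 = 0.0667, -28.8 mm / 600 = -0.048, 0.109 rad / 3.1416 = 0.0347.

```bash
echo '{"drx": [0, 0, 0, 0, 0], "dry": [0, 0, 0, 0, 0], "drz": [0, 0, 0, 0.0347, 0], "tx": [-0.0437, -0.0437, -0.0435, 0, 0], "ty": [-0.048, -0.048, -0.048, 0, 0], "tz": [0, 0, 0, 0.05, 0.0667], "finger_gap": [1, 1, 1, 1, 1]}' | python3 -m handwheel
echo '{"drx": [0, 0, 0, 0, 0], "dry": [0, 0, 0, 0, 0], "drz": [0, 0, 0, 0, 0], "tx": [0, 0, 0, 0, 0], "ty": [0, 0, 0, 0, 0], "tz": [0.0667, 0.0667, 0.05, 0.0417, 0.035], "finger_gap": [1, 1, 1, 0.6, 0.5]}' | python3 -m handwheel
echo '{"drx": [0, 0, 0], "dry": [0, 0, 0], "drz": [0, 0, 0], "tx": [0, 0, 0], "ty": [0, 0, 0], "tz": [0, 0, 0], "finger_gap": [0.5, 0.5, 0.5]}' | python3 -m handwheel
python3 - <<'E'
from h import *
print(rel([395.4,209.6,24.5],np.pi/2-.0804))
E
```

```text
clock: 2.4
eef_pos: [396.4, 210.1, 186.1]
tcp_rot: [3.134, -0.005, 1.483]
contact_force: [1.5, 0.8, -0.6]
opening: 1.002
grasp_force: 0.0
clock: 2.82
eef_pos: [394.6, 209.6, 25.4]
tcp_rot: [-3.14, 0.001, 1.49]
contact_force: [-0.2, -0.1, -0.1]
opening: 0.754
grasp_force: 0.0
clock: 3.07
eef_pos: [395.9, 210.3, 28.2]
tcp_rot: [3.141, -0.0, 1.488]
contact_force: [0.5, 0.2, 0.1]
opening: 0.502
grasp_force: 0.0
(array([-0.7, -0.4,  3.7]), array([ 0.0007, -0.0005, -0.0024]))
```

In the tool's units: 3.5 mm / 600 = 0.0058, -0.7 mm / 600 = -0.0012.

```bash
echo '{"drx": [0, 0, 0, 0, 0], "dry": [0, 0, 0, 0, 0], "drz": [0, 0, 0, 0, 0], "tx": [-0.0012, 0, 0, 0, 0], "ty": [-0.0007, 0, 0, 0, 0], "tz": [0.0058, 0, 0, 0, 0], "finger_gap": [0.4, 0.2, 0.1, 0.1, 0.1]}' | python3 -m handwheel 80
echo '{"drx": [0, 0, 0, 0, 0], "dry": [0, 0, 0, 0, 0], "drz": [0, 0, 0, 0, 0], "tx": [0, 0, 0, 0, 0], "ty": [0, 0, 0, 0, 0], "tz": [0, 0, 0, -0.0167, -0.05], "finger_gap": [0.1, 0.1, 0.1, 0.1, 0.1]}' | python3 -m handwheel
echo '{"drx": [0, 0, 0, 0, 0], "dry": [0, 0, 0, 0, 0], "drz": [0, 0, 0, 0, 0], "tx": [0, 0, 0, 0, 0], "ty": [0, 0, 0, 0, 0], "tz": [-0.0667, -0.0667, -0.0333, 0, 0], "finger_gap": [0.1, 0.1, 0.1, 0.1, 0.1]}' | python3 -m handwheel
python3 - <<'E'
from h import *
print(rel([578.2,290.9,160],np.pi/2+.1443))
E
```

```text
clock: 3.48
eef_pos: [395.2, 209.6, 25.0]
tcp_rot: [3.14, -0.001, 1.487]
contact_force: [-3.0, -0.5, 8.5]
opening: 0.205
grasp_force: 78.6
clock: 3.9
eef_pos: [393.0, 208.4, 62.6]
tcp_rot: [-3.137, 0.003, 1.487]
contact_force: [-0.0, 0.2, -1.4]
opening: 0.205
grasp_force: 78.9
clock: 4.32
eef_pos: [395.5, 209.7, 165.5]
tcp_rot: [3.138, -0.002, 1.487]
contact_force: [-0.5, -0.1, -2.7]
opening: 0.206
grasp_force: 79.1
(array([ 96.2, 175.2,   6.3]), array([ 0.0036, -0.0017, -0.2282]))
```

In the tool's units: 35.2 mm / 600 = 0.0587, 19.2 mm / 600 = 0.032.

```bash
echo '{"drx": [0, 0, 0, 0, 0], "dry": [0, 0, 0, 0, 0], "drz": [0, 0, 0, 0, 0], "tx": [0.032, 0.032, 0.032, 0.032, 0.0323], "ty": [0.0583, 0.0583, 0.0583, 0.0583, 0.0587], "tz": [0, 0, 0, 0, 0], "finger_gap": [0.1, 0.1, 0.1, 0.1, 0.1]}' | python3 -m handwheel
echo '{"drx": [0, 0, 0, 0, 0], "dry": [0, 0, 0, 0, 0], "drz": [-0.0363, -0.0363, 0, 0, 0], "tx": [0, 0, 0, 0, 0], "ty": [0, 0, 0, 0, 0], "tz": [0, 0, 0, 0, 0], "finger_gap": [0.1, 0.1, 0.1, 0.1, 0.1]}' | python3 -m handwheel
python3 - <<'E'
from h import *
import pickle
P=cams.camera_params("wrist");im=cams.grab_frame("wrist")[:,:,::-1];cv2.imwrite("pics/w2_raw.png",im)
pickle.dump(P,open("w2.pkl","wb"))
cv2.imwrite("pics/w2.png",cv2.resize(im,(800,600),interpolation=cv2.INTER_CUBIC))
print(rel([578.2,290.9,90],np.pi/2+.1443))
E
```

```text
clock: 4.73
eef_pos: [577.9, 290.6, 161.3]
tcp_rot: [-3.139, 0.002, 1.487]
contact_force: [0.2, -0.1, -1.8]
opening: 0.208
grasp_force: 79.1
clock: 5.15
eef_pos: [576.6, 290.1, 162.6]
tcp_rot: [-3.14, 0.001, 1.711]
contact_force: [-0.1, 0.2, -1.4]
opening: 0.208
grasp_force: 79.2
(array([ 0.5,  1.7, 73. ]), array([-0.0013,  0.0005, -0.0033]))
```

View pics/w2.png

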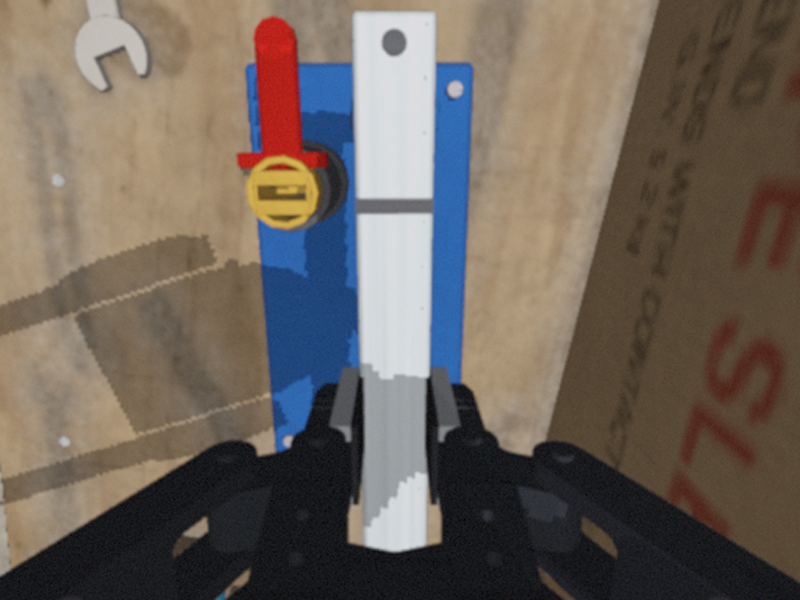

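The wrist view shows the bar held straight, its far end at (353,12)-(435,13) and its band at (357,206)-(433,206). The lock face is at (283,192).

```bash
python3 - <<'E'
from fit import *
import pickle
P=pickle.load(open("w2.pkl","rb"));k=.64
z=162.6-25+14
p,e=fit(P,[(-10,105,z),(10,105,z),(-10,60,z),(10,60,z)],np.array([(353,12),(435.5,13),(357,206),(433,206)])*k,[577,290,.14])
print(p,e.round(1).tolist())
print("lock",ray(P,283*k,192*k,78),"expect",Ro.from_euler('z',.1443).apply([-45,55,0])+[578.2,290.9,78])
E
```

```text
[5.78285271e+02 2.89071011e+02 1.42425396e-01] [[-1.0, -0.4], [1.4, -1.1], [-0.6, 1.0], [0.5, 0.9]]
lock [526.06955186 339.9049051   78.        ] expect [525.75870792 338.85738614  78.        ]
```

In the tool's units: 30 mm / 600 = 0.05, 12 mm / 600 = 0.02, -0.003 rad / 3.1416 = -0.001.

```bash
echo '{"drx": [0, 0, 0, 0, 0], "dry": [0, 0, 0, 0, 0], "drz": [-0.001, 0, 0, 0, 0], "tx": [0.0008, 0, 0, 0, 0], "ty": [0.0015, 0, 0, 0, 0], "tz": [0.05, 0.05, 0.02, 0, 0], "finger_gap": [0.1, 0.1, 0.1, 0.1, 0.1]}' | python3 -m handwheel
python3 - <<'E'
from h import *
import pickle
s=r.sense();P=cams.camera_params("wrist");im=cams.grab_frame("wrist")[:,:,::-1];cv2.imwrite("pics/w3_raw.png",im)
pickle.dump(P,open("w3.pkl","wb"))
print(s['eef_pos'],s['tcp_rot'])
R=Ro.from_euler('z',.1443)
pts=np.array([(-12,79,62),(12,79,62),(-12,91,62),(12,91,62),(-18,91,62),(18,91,62),(-45,55,78)])
print((proj(P,R.apply(pts)+[578.2,290.9,0])).round(1).tolist())
cv2.imwrite("pics/w3.png",cv2.resize(im[0:150,130:330],(800,600),interpolation=cv2.INTER_CUBIC))
E
```

```text
clock: 5.62
eef_pos: [578.0, 291.0, 91.8]
tcp_rot: [-3.14, 0.0, 1.717]
contact_force: [0.4, -0.1, -2.0]
opening: 0.206
grasp_force: 79.2
[577.97393735 290.99420604  91.77317174] [-3.14044326e+00  4.10746107e-04  1.71694431e+00]
[[222.9, 81.6], [277.5, 81.7], [222.2, 52.1], [278.2, 52.2], [208.2, 52.0], [292.2, 52.2], [141.2, 141.3]]
```

View pics/w3.png

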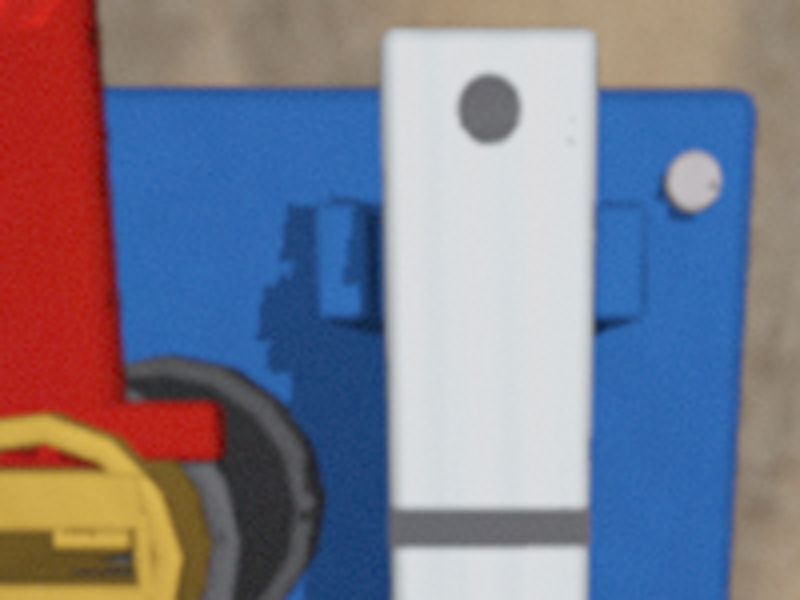

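The crop shows the left post's ears spanning columns 318-645 and the bar spanning 386-597 at the same rows. The bar sits about 1.1 mm too far in +x, so I'll correct that and lower it.

In the tool's units: 4 mm / 600 = 0.0067, -1.1 mm / 600 = -0.0018.

```bash
echo '{"drx": [0, 0, 0, 0, 0], "dry": [0, 0, 0, 0, 0], "drz": [0, 0, 0, 0, 0], "tx": [0, 0, 0, 0, 0], "ty": [-0.0018, 0, 0, 0, 0], "tz": [0.0033, 0.0067, 0.0067, 0.005, 0], "finger_gap": [0.1, 0.1, 0.1, 0.1, 0.1]}' | python3 -m handwheel
echo '{"drx": [0, 0, 0, 0], "dry": [0, 0, 0, 0], "drz": [0, 0, 0, 0], "tx": [0, 0, 0, 0], "ty": [0, 0, 0, 0], "tz": [0.0033, 0.0033, 0, 0], "finger_gap": [0.1, 0.1, 0.1, 0.1]}' | python3 -m handwheel
```

```text
clock: 6.08
eef_pos: [576.9, 290.8, 78.2]
tcp_rot: [-3.141, 0.0, 1.718]
contact_force: [-0.3, -0.6, -1.9]
opening: 0.209
grasp_force: 79.3
clock: 6.42
eef_pos: [577.4, 291.0, 75.1]
tcp_rot: [3.141, -0.0, 1.718]
contact_force: [-0.8, -1.7, 2.6]
opening: 0.204
grasp_force: 79.7
```

In the tool's units: -20 mm / 600 = -0.0333, -5 mm / 600 = -0.0083.

```bash
echo '{"drx": [0, 0, 0, 0, 0], "dry": [0, 0, 0, 0, 0], "drz": [0, 0, 0, 0, 0], "tx": [0, 0, 0, 0, 0], "ty": [0, 0, 0, 0, 0], "tz": [0, 0, 0, -0.0083, -0.0333], "finger_gap": [0.5, 0.5, 0.5, 0.6, 0.6]}' | python3 -m handwheel
echo '{"drx": [0, 0, 0, 0, 0], "dry": [0, 0, 0, 0, 0], "drz": [0, 0, 0, 0, 0], "tx": [0, 0, 0, 0, 0], "ty": [0, 0, 0, 0, 0], "tz": [-0.05, -0.0667, -0.0667, -0.0667, 0], "finger_gap": [0.6, 0.6, 0.6, 0.6, 0.6]}' | python3 -m handwheel
python3 - <<'E'
from h import *
import pickle
s=r.sense();P=cams.camera_params("wrist");im=cams.grab_frame("wrist")[:,:,::-1];cv2.imwrite("pics/w4_raw.png",im)
pickle.dump(P,open("w4.pkl","wb"))
cv2.imwrite("pics/w4.png",cv2.resize(im,(800,600),interpolation=cv2.INTER_CUBIC))
print(rel([600,-60,250],1.8), s['eef_pos'])
E
```

```text
clock: 6.83
eef_pos: [575.4, 290.1, 97.4]
tcp_rot: [-3.137, 0.002, 1.718]
contact_force: [-0.3, -0.4, 0.5]
opening: 0.595
grasp_force: 0.0
clock: 7.25
eef_pos: [580.8, 292.7, 259.2]
tcp_rot: [3.129, -0.004, 1.718]
contact_force: [1.2, 0.9, 1.0]
opening: 0.599
grasp_force: 0.0
(array([-351.4,  -31.4,    4.2]), array([ 0.0089, -0.0025, -0.0822])) [580.75090273 292.73083957 259.186127  ]
```

View pics/w4.png

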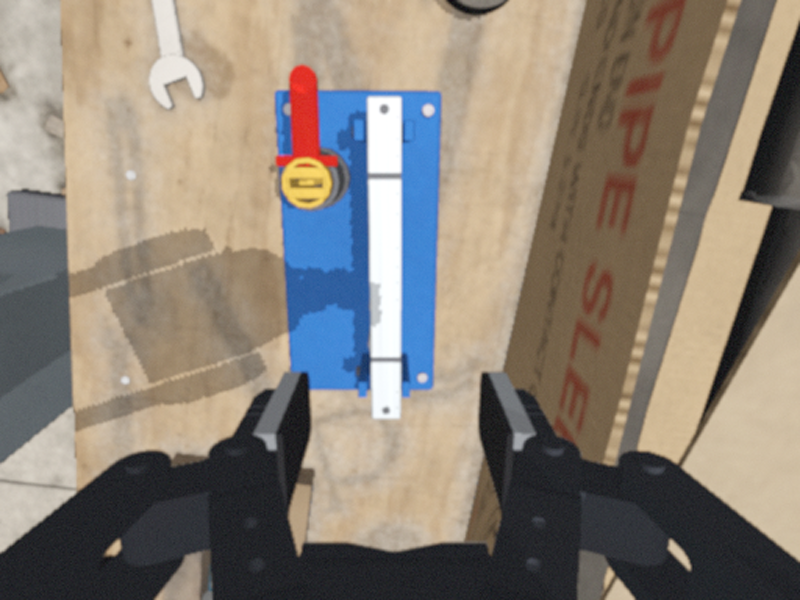

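The bar lies centred between the ears of both posts. Its edges are 367-402 inside ears 354-414 at the top, and 371-402 inside 358-411 at the bottom. Next is the key stand.

In the tool's units: -39 mm / 600 = -0.065, -3.5 mm / 600 = -0.0058, -0.12 rad / 3.1416 = -0.0382.

```bash
echo '{"drx": [0, 0, 0, 0, 0], "dry": [0, 0, 0, 0, 0], "drz": [0, 0, 0, 0, -0.0382], "tx": [-0.065, -0.065, -0.065, -0.065, -0.065], "ty": [-0.0058, -0.0058, -0.0058, -0.0058, -0.0058], "tz": [0, 0, 0, 0, 0], "finger_gap": [0.6, 0.6, 0.6, 0.6, 0.6]}' | python3 -m handwheel
echo '{"drx": [0, 0, 0, 0, 0], "dry": [0, 0, 0, 0, 0], "drz": [-0.0382, -0.0382, -0.0382, -0.0382, -0.0382], "tx": [-0.065, -0.065, -0.0617, -0.0583, 0], "ty": [-0.0017, 0.0142, 0.0208, 0.0283, 0], "tz": [0, 0, 0, 0, 0], "finger_gap": [0.6, 0.6, 0.6, 0.6, 0.6]}' | python3 -m handwheel
echo '{"drx": [0, 0, 0, 0, 0], "dry": [0, 0, 0, 0, 0], "drz": [-0.0382, -0.0382, -0.0382, -0.0382, 0], "tx": [0, 0, 0, 0, 0], "ty": [0, 0, 0, 0, 0], "tz": [0, 0, 0, 0, 0], "finger_gap": [0.6, 0.6, 0.6, 0.6, 0.6]}' | python3 -m handwheel
python3 - <<'E'
from h import *
import pickle
s=r.sense();P=cams.camera_params("wrist");im=cams.grab_frame("wrist")[:,:,::-1];cv2.imwrite("pics/w5_raw.png",im)
pickle.dump(P,open("w5.pkl","wb"))
print(s['qpos'],proj(P,[[615,-70,70],[604,-58,40]]))
cv2.imwrite("pics/w5.png",cv2.resize(im,(800,600),interpolation=cv2.INTER_CUBIC))
E
```

```text
clock: 7.72
eef_pos: [587.7, 94.1, 248.9]
tcp_rot: [-3.14, -0.0, 1.835]
contact_force: [0.6, 0.4, -0.2]
opening: 0.601
grasp_force: 0.0
clock: 8.13
eef_pos: [687.4, -23.7, 248.4]
tcp_rot: [3.141, 0.002, 2.439]
contact_force: [-1.5, 0.4, 0.1]
opening: 0.601
grasp_force: 0.0
clock: 8.55
eef_pos: [682.8, -19.5, 248.6]
tcp_rot: [-3.141, -0.002, 2.921]
contact_force: [-1.0, -0.0, -1.5]
opening: 0.603
grasp_force: 0.0
[-3.07418893e-02  4.47554957e-01  1.50146764e+00 -2.56453329e-05
  1.19436541e+00 -1.38113120e+00] [[180.3835387  114.38267422]
 [195.61186658  98.52180576]]
```

View pics/w5.png

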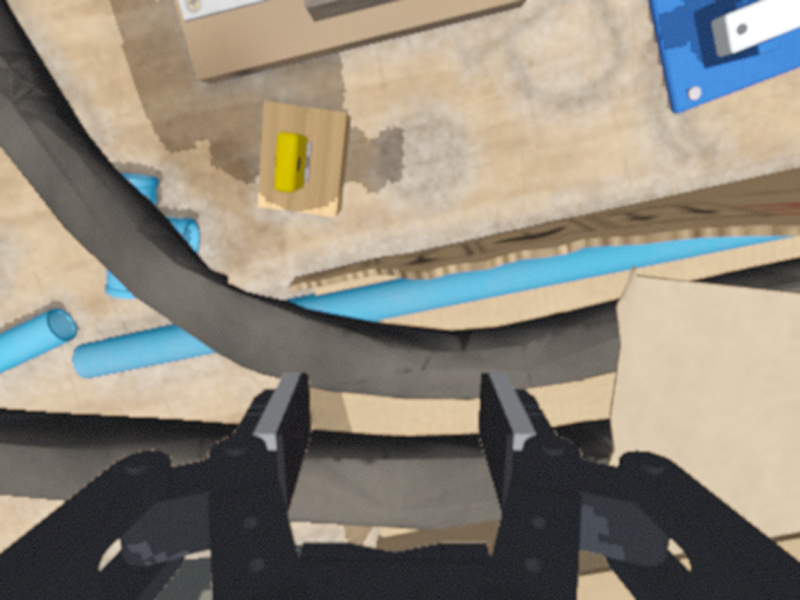

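The wrist view shows the stand top corners near (263,102), (349,112), (338,215) and (258,207), with the yellow bow at 275-307 x 132-192. I overshot in x, but nothing was in the way there. I'll get a coarse fit and then a closer look.

```bash
python3 - <<'E'
from fit import *
import pickle
P=pickle.load(open("w5.pkl","rb"));k=.64
for u,v in [(263,102),(349,112),(338,215),(258,207)]: print(ray(P,u*k,v*k,40).round(1))
for u,v in [(278,132),(307,134),(304,192),(275,191)]: print(ray(P,u*k,v*k,88).round(1))
E
```

```text
[569.1 -75.2  40. ]
[586.  -25.6  40. ]
[645.1 -47.7  40. ]
[628.9 -96.7  40. ]
[591.3 -61.2  88. ]
[595.6 -46.6  88. ]
[624.3 -56.2  88. ]
[620.3 -71.4  88. ]
```

```bash
python3 - <<'E'
from h import *
print(rel([608,-60.3,200],2.797))
E
```

```text
(array([ 63.6, -56.6,  48.9]), array([-0.0004, -0.0015,  0.1168]))
```

In the tool's units: 21.2 mm / 600 = 0.0353, 20 mm / 600 = 0.0333, 0.117 rad / 3.1416 = 0.0372.

```bash
echo '{"drx": [0, 0, 0, 0, 0], "dry": [0, 0, 0, 0, 0], "drz": [0, 0, 0, 0.0372, 0], "tx": [0.0353, 0.0353, 0.0353, 0, 0], "ty": [-0.0315, -0.0315, -0.0313, 0, 0], "tz": [0.0167, 0.0333, 0.0317, 0, 0], "finger_gap": [0.6, 0.6, 0.6, 0.6, 0.6]}' | python3 -m handwheel
echo '{"drx": [0, 0], "dry": [0, 0], "drz": [0, 0], "tx": [0, 0], "ty": [0, 0], "tz": [0, 0], "finger_gap": [0.6, 0.6]}' | python3 -m handwheel
python3 - <<'E'
from h import *
import pickle
s=r.sense();P=cams.camera_params("wrist");im=cams.grab_frame("wrist")[:,:,::-1];cv2.imwrite("pics/w6_raw.png",im)
pickle.dump(P,open("w6.pkl","wb"))
c=proj(P,[[608,-60,88]])[0];x,y=int(c[0])-80,int(c[1])-60
print(c,x,y)
cv2.imwrite("pics/w6.png",cv2.resize(im[y:y+120,x:x+160],(800,600),interpolation=cv2.INTER_CUBIC))
E
```

```text
clock: 9.02
eef_pos: [606.4, -60.9, 199.3]
tcp_rot: [-3.141, -0.003, 2.788]
contact_force: [0.7, 0.1, 0.8]
opening: 0.599
grasp_force: 0.0
clock: 9.18
eef_pos: [609.9, -60.2, 201.5]
tcp_rot: [3.141, 0.002, 2.8]
contact_force: [0.7, 0.9, 0.3]
opening: 0.601
grasp_force: 0.0
[250.53883518 191.59480285] 170 131
```

View pics/w6.png

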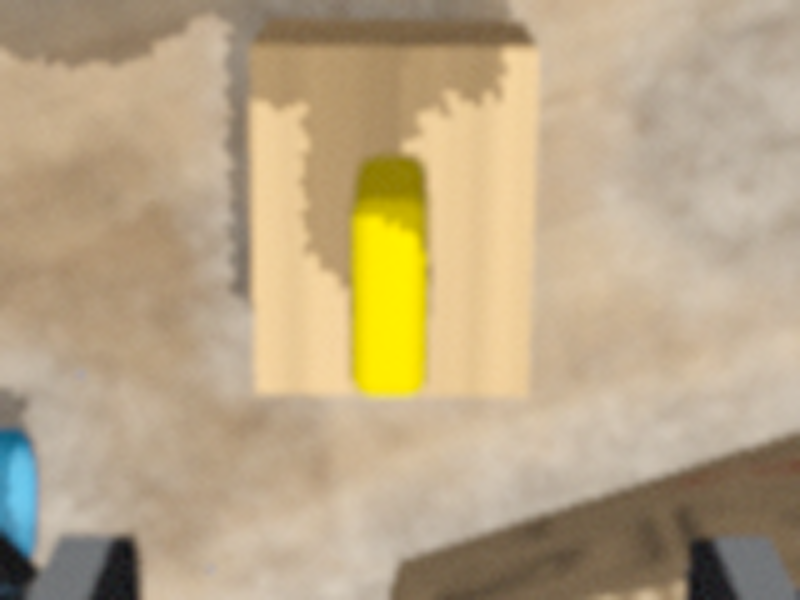

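The crop shows the bow top at columns 353-426 and rows 200-392. It is aligned with the stand (250-537 x 45-395) and with the gripper.

```bash
python3 - <<'E'
from fit import *
import pickle
P=pickle.load(open("w6.pkl","rb"));o=np.array([170,131])
s=r.sense()
b=np.array([(353,200),(426,200),(426,392),(353,392)])/5+o
# rot by pi ambiguity: image up = tool +x
p,e=fit(P,[(16,6,88),(16,-6,88),(-16,-6,88),(-16,6,88)],b,[608,-60,2.8]);print("bow",p,e.round(1).tolist())
p,e=fit(P,[(32,25,40),(32,-25,40),(-32,-25,40),(-32,25,40)],np.array([(250,45),(537,45),(528,395),(256,395)])/5+o,[608,-60,2.8]);print("stand",p,e.round(1).tolist())
print(s['eef_pos'],s['tcp_rot'])
E
```

```text
bow [606.67745549 -61.63699531   2.79650644] [[-0.8, -1.1], [0.8, -1.0], [0.5, 1.3], [-0.5, 1.3]]
stand [607.3586037  -61.93376781   2.79559405] [[-0.3, 0.1], [0.1, 0.4], [-0.0, -0.1], [0.2, -0.4]]
[609.87940167 -60.11994553 201.46866494] [3.14109353e+00 1.70127869e-03 2.80030143e+00]
```

In the tool's units: 30 mm / 600 = 0.05, 25 mm / 600 = 0.0417.

```bash
python3 - <<'E'
from h import *
print(rel([607.0,-61.8,76],2.796))
E
echo '{"drx": [0, 0, 0, 0, 0], "dry": [0, 0, 0, 0, 0], "drz": [0, 0, 0, 0, 0], "tx": [0.0035, 0, 0, 0, 0], "ty": [0.0042, 0, 0, 0, 0], "tz": [0.0333, 0.05, 0.0417, 0.025, 0], "finger_gap": [0.6, 0.6, 0.6, 0.5, 0.5]}' | python3 -m handwheel
echo '{"drx": [0, 0], "dry": [0, 0], "drz": [0, 0], "tx": [0, 0], "ty": [0, 0], "tz": [0, 0], "finger_gap": [0.5, 0.5]}' | python3 -m handwheel
python3 - <<'E'
from h import *
print(rel([607.0,-61.8,76],2.796))
E
```

```text
(array([  2.4,  -2.6, 125.5]), array([0.0005, 0.0017, 0.0043]))
clock: 9.65
eef_pos: [606.2, -56.7, 107.7]
tcp_rot: [-3.141, -0.004, 2.8]
contact_force: [-0.9, -0.7, 0.4]
opening: 0.501
grasp_force: 0.0
clock: 9.82
eef_pos: [608.8, -57.2, 112.0]
tcp_rot: [3.141, 0.002, 2.799]
contact_force: [0.1, -0.0, 0.7]
opening: 0.499
grasp_force: 0.0
(array([ 0.2, -4.9, 36. ]), array([0.0005, 0.0019, 0.0034]))
```

Guessed the y sign wrong; correcting it while still above the bow.

In the tool's units: 15 mm / 600 = 0.025, 6 mm / 600 = 0.01, 0.0035 rad / 3.1416 = 0.0011.

```bash
echo '{"drx": [0, 0, 0, 0, 0], "dry": [0, 0, 0, 0, 0], "drz": [0.0011, 0, 0, 0, 0], "tx": [0.0003, 0, 0, 0, 0], "ty": [-0.0082, 0, 0, 0, 0], "tz": [0, 0, 0.025, 0.025, 0.01], "finger_gap": [0.5, 0.5, 0.5, 0.5, 0.5]}' | python3 -m handwheel
echo '{"drx": [0, 0], "dry": [0, 0], "drz": [0, 0], "tx": [0, 0], "ty": [0, 0], "tz": [0, 0], "finger_gap": [0.5, 0.5]}' | python3 -m handwheel
python3 - <<'E'
from h import *
print(rel([607.0,-61.8,76],2.796))
E
```

```text
clock: 10.23
eef_pos: [605.3, -62.0, 74.2]
tcp_rot: [-3.141, -0.0, 2.795]
contact_force: [-0.8, -0.0, -0.6]
opening: 0.501
grasp_force: 0.0
clock: 10.4
eef_pos: [605.8, -62.0, 75.2]
tcp_rot: [3.142, 0.0, 2.795]
contact_force: [-0.3, -0.3, 1.1]
opening: 0.5
grasp_force: 0.0
(array([-1. ,  0.6, -0.8]), array([ 0.    ,  0.0001, -0.0009]))
```

In the tool's units: -1 mm / 600 = -0.0017, 0.6 mm / 600 = 0.001.

```bash
echo '{"drx": [0, 0, 0, 0, 0], "dry": [0, 0, 0, 0, 0], "drz": [0, 0, 0, 0, 0], "tx": [-0.0017, 0, 0, 0, 0], "ty": [0.001, 0, 0, 0, 0], "tz": [0, 0, 0, 0, 0], "finger_gap": [0.3, 0.1, 0, 0, 0]}' | python3 -m handwheel 100
echo '{"drx": [0, 0, 0], "dry": [0, 0, 0], "drz": [0, 0, 0], "tx": [0, 0, 0], "ty": [0, 0, 0], "tz": [0, 0, 0], "finger_gap": [0, 0, 0]}' | python3 -m handwheel
```

```text
clock: 10.82
eef_pos: [607.4, -62.0, 75.8]
tcp_rot: [3.142, 0.002, 2.795]
contact_force: [-0.9, -2.0, 6.1]
opening: 0.125
grasp_force: 97.6
clock: 11.07
eef_pos: [607.4, -62.0, 75.8]
tcp_rot: [3.142, 0.002, 2.795]
contact_force: [-1.2, -1.8, 6.2]
opening: 0.128
grasp_force: 97.6
```

In the tool's units: -40 mm / 600 = -0.0667, -34 mm / 600 = -0.0567.

```bash
echo '{"drx": [0, 0, 0, 0, 0], "dry": [0, 0, 0, 0, 0], "drz": [0, 0, 0, 0, 0], "tx": [0, 0, 0, 0, 0], "ty": [0, 0, 0, 0, 0], "tz": [-0.0083, -0.025, -0.05, -0.0667, -0.0567], "finger_gap": [0, 0, 0, 0, 0]}' | python3 -m handwheel
echo '{"drx": [0, 0, 0, 0, 0], "dry": [0, 0, 0, 0, 0], "drz": [-0.0382, -0.0382, -0.0382, -0.0395, 0], "tx": [0, 0, 0, 0, 0], "ty": [0, 0, 0, 0, 0], "tz": [0, 0, 0, 0, 0], "finger_gap": [0, 0, 0, 0, 0]}' | python3 -m handwheel
python3 - <<'E'
from h import *
print(rel([525.2,339,195],3.2859))
E
```

```text
clock: 11.48
eef_pos: [606.6, -61.5, 200.7]
tcp_rot: [3.142, -0.0, 2.795]
contact_force: [0.7, 0.1, -0.7]
opening: 0.131
grasp_force: 97.9
clock: 11.9
eef_pos: [606.7, -61.5, 199.2]
tcp_rot: [3.141, 0.0, -2.998]
contact_force: [0.3, 0.0, -0.0]
opening: 0.123
grasp_force: 98.2
(array([ 23.4, 408. ,   4.2]), array([ 0.0001,  0.0002, -0.0008]))
```

The rows are not in the units I measure in: shifts go in shares of 600 mm and turns go in shares of pi rad. I convert before sending: 40.8 mm / 600 = 0.068, 25 mm / 600 = 0.0417.

```bash
echo '{"drx": [0, 0, 0, 0, 0], "dry": [0, 0, 0, 0, 0], "drz": [0, 0, 0, 0, 0], "tx": [0.0038, 0.0038, 0.0038, 0.0038, 0.0038], "ty": [0.0417, 0.068, 0.068, 0.068, 0.068], "tz": [0, 0, 0, 0, 0], "finger_gap": [0, 0, 0, 0, 0]}' | python3 -m handwheel
echo '{"drx": [0, 0, 0, 0, 0], "dry": [0, 0, 0, 0, 0], "drz": [0, 0, 0, 0, 0], "tx": [0.0038, 0.0038, 0.0038, 0.0038, 0.0038], "ty": [0.068, 0.068, 0.068, 0.068, 0.068], "tz": [0, 0, 0, 0, 0], "finger_gap": [0, 0, 0, 0, 0]}' | python3 -m handwheel
echo '{"drx": [0, 0, 0, 0], "dry": [0, 0, 0, 0], "drz": [0, 0, 0, 0], "tx": [0.0007, 0, 0, 0], "ty": [0.0267, 0, 0, 0], "tz": [0.0067, 0, 0, 0], "finger_gap": [0, 0, 0, 0]}' | python3 -m handwheel
python3 - <<'E'
from h import *
import pickle
print(rel([525.2,339,195],3.2859),r.sense()['eef_pos'])
P=cams.camera_params("wrist");im=cams.grab_frame("wrist")[:,:,::-1];cv2.imwrite("pics/w7_raw.png",im)
pickle.dump(P,open("w7.pkl","wb"))
c=proj(P,[[525.2,339,78]])[0];print(c)
x,y=int(c[0])-100,max(0,min(384-150,int(c[1])-75));print(x,y)
cv2.imwrite("pics/w7.png",cv2.resize(im[y:y+150,x:x+200],(800,600),interpolation=cv2.INTER_CUBIC))
E
```

```text
clock: 12.32
eef_pos: [568.9, 124.8, 199.0]
tcp_rot: [3.141, 0.0, -3.009]
contact_force: [0.3, 0.2, -1.0]
opening: 0.126
grasp_force: 98.1
clock: 12.73
eef_pos: [529.3, 325.7, 199.0]
tcp_rot: [3.141, 0.0, -3.009]
contact_force: [0.2, -0.1, -0.2]
opening: 0.124
grasp_force: 98.1
clock: 13.07
eef_pos: [527.6, 338.5, 194.6]
tcp_rot: [-3.141, -0.001, -3.006]
contact_force: [0.6, -1.0, -0.9]
opening: 0.124
grasp_force: 98.1
(array([ 2.3,  0.8, -0.4]), array([-0.0007, -0.0006, -0.0085])) [527.55070009 338.54644137 194.59761767]
[253.10377254 189.95765927]
153 114
```

View pics/w7.png

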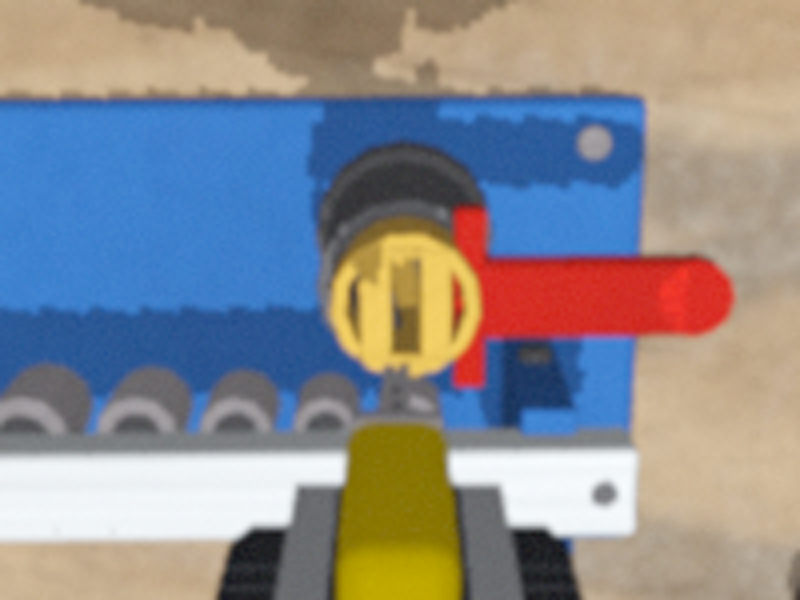

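The crop shows the brass face centred at (406,300), with the slot at columns 391-421 and rows 255-352. The bow's centreline is at about column 399, so the slot lies some 1.5 mm to tool +y.

```bash
python3 - <<'E'
from h import *
import pickle
P=pickle.load(open("w7.pkl","rb"))
print(ray(P,153+406/4,114+303/4,78),ray(P,153+406/4,114+300/4,78))
print(rel([524.8,340.0,150],3.2859))
E
```

```text
[524.89182329 340.0313456   78.        ] [524.30245489 339.94949842  78.        ]
(array([ 2.7,  2.2, 44.7]), array([-0.0005, -0.0004, -0.0089]))
```

In the tool's units: 20 mm / 600 = 0.0333, 14 mm / 600 = 0.0233, -0.009 rad / 3.1416 = -0.0029.

```bash
echo '{"drx": [0, 0, 0, 0, 0], "dry": [0, 0, 0, 0, 0], "drz": [-0.0029, 0, 0, 0, 0], "tx": [0.0045, 0, 0, 0, 0], "ty": [0.0033, 0, 0, 0, 0], "tz": [0.0167, 0.0333, 0.0233, 0, 0], "finger_gap": [0, 0, 0, 0, 0]}' | python3 -m handwheel
python3 - <<'E'
from h import *
print(rel([524.8,340.0,144],3.2859))
E
```

```text
clock: 13.53
eef_pos: [524.3, 339.9, 149.9]
tcp_rot: [-3.141, -0.002, -2.996]
contact_force: [-0.1, 0.2, -0.8]
opening: 0.126
grasp_force: 98.1
(array([-0.5,  0. ,  5.9]), array([-0.0009, -0.0019,  0.0011]))
```

In the tool's units: 3 mm / 600 = 0.005, 2 mm / 600 = 0.0033.

```bash
echo '{"drx": [0, 0, 0, 0, 0], "dry": [0, 0, 0, 0, 0], "drz": [0, 0, 0, 0, 0], "tx": [-0.0007, 0, 0, 0, 0], "ty": [0, 0, 0, 0, 0], "tz": [0.005, 0.005, 0.0033, 0.0033, 0], "finger_gap": [0, 0, 0, 0, 0]}' | python3 -m handwheel
echo '{"drx": [0, 0, 0], "dry": [0, 0, 0], "drz": [0, 0, 0], "tx": [0, 0, 0], "ty": [0, 0, 0], "tz": [0.0033, 0, 0], "finger_gap": [0, 0, 0]}' | python3 -m handwheel
python3 - <<'E'
from h import *
s=r.sense();print(s['contact_force'],s['wrist_torque'],rel([524.8,340.0,138],3.2859))
E
```

```text
clock: 13.95
eef_pos: [525.1, 340.9, 140.8]
tcp_rot: [-3.141, 0.0, -2.995]
contact_force: [1.7, -1.1, -0.1]
opening: 0.122
grasp_force: 98.3
clock: 14.2
eef_pos: [525.0, 341.0, 138.6]
tcp_rot: [-3.141, -0.0, -2.995]
contact_force: [0.9, -2.4, -0.8]
opening: 0.123
grasp_force: 98.3
[ 0.93951199 -2.43462453 -0.79854542] [-5.03887824e-01 -2.22132702e-01  1.46265732e-04] (array([ 0.3, -0.9,  0.6]), array([-0.0003, -0.0002,  0.0025]))
```

```bash
echo '{"drx": [0, 0, 0, 0, 0], "dry": [0, 0, 0, 0, 0], "drz": [0, 0, 0, 0, 0], "tx": [0.0003, 0, 0, 0, 0], "ty": [-0.001, 0, 0, 0, 0], "tz": [0, 0.0033, 0.0033, 0.0033, 0], "finger_gap": [0, 0, 0, 0, 0]}' | python3 -m handwheel
python3 - <<'E'
from h import *
s=r.sense();print(s['contact_force'],s['wrist_torque'],rel([524.8,340.0,138],3.2859))
E
```

```text
clock: 14.62
eef_pos: [524.6, 340.5, 132.2]
tcp_rot: [-3.142, -0.001, -2.995]
contact_force: [-0.2, -0.7, -0.8]
opening: 0.127
grasp_force: 98.3
[-0.15149232 -0.67009448 -0.77352931] [-0.00612067  0.01835808  0.04256087] (array([-0.1, -0.5, -5.8]), array([-0.0001, -0.0008,  0.0023]))
```

In the tool's units: 2 mm / 600 = 0.0033, -0.2 mm / 600 = -0.0003.

```bash
echo '{"drx": [0, 0, 0], "dry": [0, 0, 0], "drz": [0, 0, 0], "tx": [0, 0, 0], "ty": [-0.0003, 0, 0], "tz": [0.0033, 0.0033, 0], "finger_gap": [0, 0, 0]}' | python3 -m handwheel
echo '{"drx": [0, 0, 0, 0, 0], "dry": [0, 0, 0, 0, 0], "drz": [0.0382, -0.0382, -0.0382, 0.0382, 0], "tx": [0, 0, 0, 0, 0], "ty": [0, 0, 0, 0, 0], "tz": [0.0017, 0.0017, 0.0017, 0.0017, 0], "finger_gap": [0, 0, 0, 0, 0]}' | python3 -m handwheel
python3 -c "
from h import *
s=r.sense();print(s['contact_force'],s['wrist_torque'])"
```

```text
clock: 14.87
eef_pos: [524.8, 340.3, 128.3]
tcp_rot: [-3.141, -0.001, -2.995]
contact_force: [-0.1, 0.1, -0.5]
opening: 0.129
grasp_force: 98.3
clock: 15.28
eef_pos: [525.1, 340.0, 124.8]
tcp_rot: [-3.141, 0.0, -3.0]
contact_force: [0.4, -1.5, 0.5]
opening: 0.129
grasp_force: 98.5
[ 0.36307947 -1.51217903  0.50600254] [-0.40950321 -0.10835053  0.05950502]
```

In the tool's units: 2 mm / 600 = 0.0033, 1 mm / 600 = 0.0017, -0.12 rad / 3.1416 = -0.0382.

```bash
echo '{"drx": [0, 0, 0, 0, 0], "dry": [0, 0, 0, 0, 0], "drz": [0.0382, -0.0382, -0.0382, 0.0382, 0], "tx": [0, 0, 0, 0, 0], "ty": [0, 0, 0, 0, 0], "tz": [0.0033, 0.0033, 0.0017, 0.0017, 0], "finger_gap": [0, 0, 0, 0, 0]}' | python3 -m handwheel
python3 -c "
from h import *
s=r.sense();print(s['contact_force'],s['wrist_torque'])"
```

```text
clock: 15.7
eef_pos: [525.0, 340.3, 118.7]
tcp_rot: [3.142, -0.0, -2.999]
contact_force: [0.4, -0.2, 0.0]
opening: 0.126
grasp_force: 98.2
[ 0.37421339 -0.16167182  0.02195371] [-0.08757751 -0.12576688 -0.01525254]
```

In the tool's units: 1.5 mm / 600 = 0.0025, 1 mm / 600 = 0.0017, -0.12 rad / 3.1416 = -0.0382.

```bash
echo '{"drx": [0, 0, 0, 0, 0], "dry": [0, 0, 0, 0, 0], "drz": [0.0382, -0.0382, -0.0382, 0.0382, 0], "tx": [0, 0, 0, 0, 0], "ty": [0, 0, 0, 0, 0], "tz": [0.0025, 0.0025, 0.0017, 0.0017, 0], "finger_gap": [0, 0, 0, 0, 0]}' | python3 -m handwheel
python3 -c "
from h import *
s=r.sense();print(s['contact_force'],s['wrist_torque'])"
```

```text
clock: 16.12
eef_pos: [525.2, 340.1, 113.9]
tcp_rot: [-3.141, 0.0, -2.999]
contact_force: [0.9, -2.5, 0.4]
opening: 0.129
grasp_force: 98.4
[ 0.94577478 -2.45061141  0.37534611] [-0.4603299  -0.21481036  0.05009843]
```

In the tool's units: 1 mm / 600 = 0.0017, -0.2 mm / 600 = -0.0003.

```bash
echo '{"drx": [0, 0, 0, 0], "dry": [0, 0, 0, 0], "drz": [0, 0, 0, 0], "tx": [0, 0, 0, 0], "ty": [-0.0003, 0, 0, 0], "tz": [0.0017, 0.0017, 0, 0], "finger_gap": [0, 0, 0, 0]}' | python3 -m handwheel
python3 - <<'E'
from h import *
s=r.sense();print(s['contact_force'],s['wrist_torque'])
P=cams.camera_params("wrist");im=cams.grab_frame("wrist")[:,:,::-1];cv2.imwrite("pics/w8_raw.png",im)
sd=cams.grab_frame("side")[:,:,::-1]
c=proj(cams.camera_params("side"),[[525,340,90]])[0].astype(int);print(c)
a=cv2.resize(im[110:330,160:345],(504,600),interpolation=cv2.INTER_CUBIC)
b=cv2.resize(sd[c[1]-75:c[1]+75,c[0]-37:c[0]+37],(296,600),interpolation=cv2.INTER_CUBIC)
cv2.imwrite("pics/w8.png",np.hstack([a,b]))
E
```

```text
clock: 16.45
eef_pos: [525.3, 340.1, 113.7]
tcp_rot: [3.142, 0.001, -2.993]
contact_force: [-4.1, -4.7, 16.5]
opening: 0.125
grasp_force: 101.2
[-4.05757262 -4.72528033 16.46046334] [-1.02046324  0.68148421 -0.09655829]
[234 169]
```

View pics/w8.png

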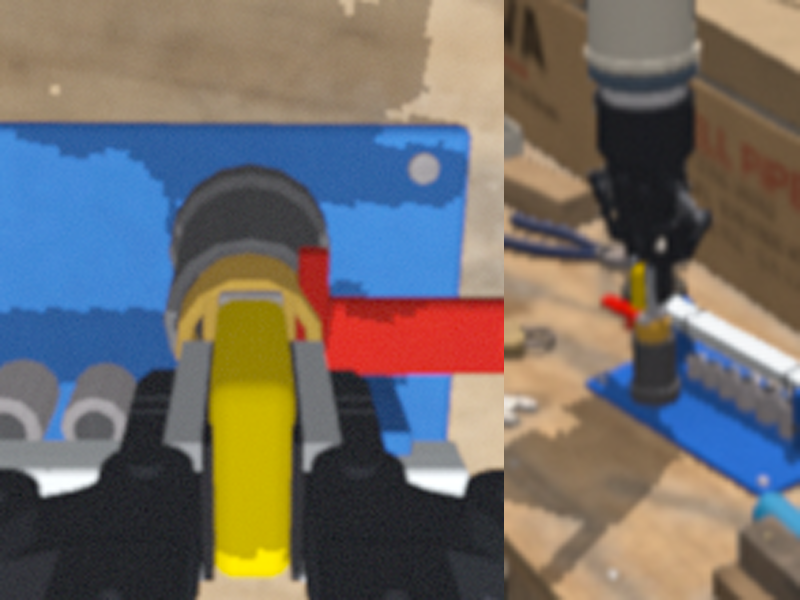

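The view shows the shoulder down on the brass with the cam unturned. The push met a hard stop at TCP z 113.7, which is the expected home height, so I'm turning now.

In the tool's units: -0.8 mm / 600 = -0.0013, 0.12 rad / 3.1416 = 0.0382.

```bash
echo '{"drx": [0, 0, 0, 0, 0], "dry": [0, 0, 0, 0, 0], "drz": [0, 0.0382, 0.0382, 0.0382, 0.0382], "tx": [0, 0, 0, 0, 0], "ty": [0, 0, 0, 0, 0], "tz": [-0.0013, 0, 0, 0, 0], "finger_gap": [0, 0, 0, 0, 0]}' | python3 -m handwheel 115
echo '{"drx": [0, 0, 0, 0, 0], "dry": [0, 0, 0, 0, 0], "drz": [0.0382, 0.0382, 0.0382, 0.0382, 0], "tx": [0, 0, 0, 0, 0], "ty": [0, 0, 0, 0, 0], "tz": [0, 0, 0, 0, 0], "finger_gap": [0, 0, 0, 0, 0]}' | python3 -m handwheel
python3 -c "
from h import *
s=r.sense();print(s['contact_force'],s['wrist_torque'])"
```

```text
clock: 16.97
eef_pos: [525.4, 339.6, 113.7]
tcp_rot: [-3.141, 0.001, 2.805]
contact_force: [-1.0, -7.1, 11.5]
opening: 0.122
grasp_force: 112.9
clock: 17.38
eef_pos: [525.2, 339.1, 113.7]
tcp_rot: [-3.141, 0.001, 2.323]
contact_force: [-0.7, -7.8, 13.5]
opening: 0.124
grasp_force: 113.1
[-0.70974468 -7.84164121 13.45459094] [-1.60821541  0.32842692  0.09886608]
```

In the tool's units: -0.35 mm / 600 = -0.0006, 0.12 rad / 3.1416 = 0.0382.

```bash
echo '{"drx": [0, 0, 0, 0, 0], "dry": [0, 0, 0, 0, 0], "drz": [0.0382, 0.0382, 0.0382, 0.0382, 0], "tx": [-0.0006, 0, 0, 0, 0], "ty": [-0.0006, 0, 0, 0, 0], "tz": [0, 0, 0, 0, 0], "finger_gap": [0, 0, 0, 0, 0]}' | python3 -m handwheel
echo '{"drx": [0, 0, 0], "dry": [0, 0, 0], "drz": [0.0382, 0.0318, 0], "tx": [0, 0, 0], "ty": [0, 0, 0], "tz": [0, 0, 0], "finger_gap": [0, 0, 0]}' | python3 -m handwheel
python3 -c "
from h import *
s=r.sense();print(s['contact_force'],s['wrist_torque'])"
```

```text
clock: 17.8
eef_pos: [524.8, 338.7, 113.7]
tcp_rot: [-3.141, 0.001, 1.843]
contact_force: [-3.8, -8.1, 14.7]
opening: 0.126
grasp_force: 113.5
clock: 18.05
eef_pos: [524.5, 338.6, 113.7]
tcp_rot: [-3.14, 0.002, 1.625]
contact_force: [-4.6, -8.6, 15.4]
opening: 0.128
grasp_force: 113.5
[-4.59788401 -8.59337533 15.40309183] [-1.59216676  0.78480894  0.24026598]
```

In the tool's units: -0.4 mm / 600 = -0.0007, -0.2 mm / 600 = -0.0003, 0.06 rad / 3.1416 = 0.0191.

```bash
echo '{"drx": [0, 0, 0, 0], "dry": [0, 0, 0, 0], "drz": [0.0191, 0.0127, 0, 0], "tx": [-0.0007, 0, 0, 0], "ty": [-0.0003, 0, 0, 0], "tz": [0, 0, 0, 0], "finger_gap": [0, 0, 0, 0]}' | python3 -m handwheel
python3 - <<'E'
from h import *
s=r.sense();print(s['contact_force'],s['wrist_torque'])
im=cams.grab_frame("wrist")[:,:,::-1];sd=cams.grab_frame("side")[:,:,::-1]
a=cv2.resize(im[80:330,150:360],(504,600),interpolation=cv2.INTER_CUBIC)
b=cv2.resize(sd[94:244,197:271],(296,600),interpolation=cv2.INTER_CUBIC)
cv2.imwrite("pics/w9.png",np.hstack([a,b]))
E
```

```text
clock: 18.38
eef_pos: [524.4, 338.5, 113.7]
tcp_rot: [-3.141, 0.002, 1.532]
contact_force: [-4.7, -6.6, 14.5]
opening: 0.121
grasp_force: 113.9
[-4.69931649 -6.61074706 14.49533598] [-1.24791384  0.72171421  0.90260363]
```

View pics/w9.png

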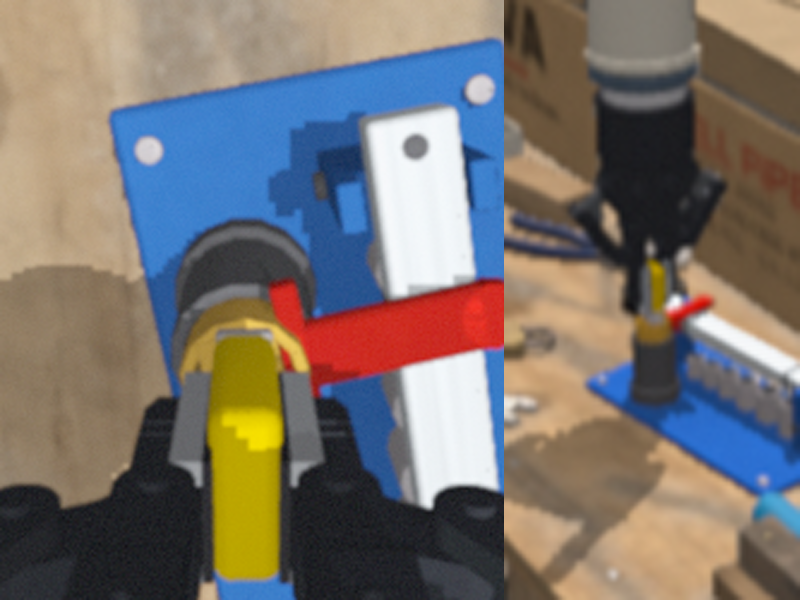

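The cam now lies square across the bar, the bar sits in its notch, and the torque jumped to 0.9 N m, so the lock is at its stop. I'll hold briefly and hand in.

```bash
echo '{"drx": [0, 0, 0, 0, 0], "dry": [0, 0, 0, 0, 0], "drz": [0, 0, 0, 0, 0], "tx": [0, 0, 0, 0, 0], "ty": [0, 0, 0, 0, 0], "tz": [0, 0, 0, 0, 0], "finger_gap": [0, 0, 0, 0, 0]}' | python3 -m handwheel
python3 -c "
from rig import r
print(r.sense()['wrist_torque']);print(r.sign_off())"
```

```text
clock: 18.9
eef_pos: [524.3, 338.5, 113.7]
tcp_rot: [-3.141, 0.002, 1.532]
contact_force: [-5.2, -7.1, 13.6]
opening: 0.123
grasp_force: 113.9
[-1.2464142   0.81028055  0.96436878]
the job is handed in; nothing more can be done
None
```

The job is handed in at 18.9 s on the robot's clock: the bar lies in both notches, and the key is fully home, turned to its stop and still gripped, with the cam across the bar; no verdict came back.

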